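Snap the cap onto the vial in the guarded bench press

ROBOT

A 7-joint arm with a two-finger parallel gripper is mounted at the origin on a cart in front of the work surface, level with it; the furniture and walls round the work are solid. World frame = base frame: x ahead of the robot, y to its left, z up, the work surface at z = 0. Lengths are in m, angles in rad, forces in N, time in s.
With the tool pointing down it reaches from about 0.4 to 0.925 m from the base axis. Payload 4.1 kg.
Tool frame: the origin (TCP) lies between the finger pads; the fingertips stand 11 mm ahead of it and the grasp point (between the pads) lies 8 mm behind it; z points along the fingers, y is the direction in which the jaws open and shut (so a half turn about z gives the same grasp; the last joint's range is limited). The gripper opens to 85 mm and grips with 20 to 120 N. Pads are 22 mm wide; open, the fingers measure 114 mm over their backs; the gripper's body (76 mm by 85 mm) begins 54 mm behind the grasp point. The pads swing forward as they close: fully open they stand 13 mm farther back than shut.
Start: joints at [-1.294, 0.398, 0.045, 1.537, -0.019, 1.207, -0.051], TCP at [0.239, 0.605, 0.242] pointing down, gripper open.
Joint ranges: [-2.82, 2.82], [-0.49, 2.23], [-1.37, 1.46], [0, 2.46], [-1.36, 4.5], [0.23, 2], [-2.94, 2.94]. Speed limits (rad/s): [2.57, 2.57, 3.14, 3.14, 3.14, 3.14, 3.14].

INTERFACE

Orientations are given as a rotation vector (axis times angle).
In Python, from cell import monitor, viewer, workorder, finder gives the robot as it stands. The module is installed in compiled form; this text tells all that it offers.
- The arm moves only by the tool apply_moves, never from a script. Its argument "deltas" is a list of rows, each a list of 3 entries, a list of its own where there are three numbers: the finger opening in mm, from 0 to 85.4, then the shift along the tool's x, y, z in mm, then the turn, a rotation vector about the tool's x, y, z in rad. In form: [[claw, [x, y, z], [ax, ay, az]], ...]. A call has 1 to 12 rows; each row is the pose to reach, as a shift and turn from the pose commanded when the call began, along the tool's axes at that moment; what a row does not reach only later rows make up. A row lasts 1/12 s, in which the tool goes at most 41.7 mm and 7.16 degrees, less where a joint would pass 70% of its speed; a pose out of reach is approached as far as the arm can. A call with a gripper value outside its range is refused whole. The fingers move at their own pace and stop on an object; "grip_force" is the grip in N (left out, the last holds). Time passes only in rows, so rows that repeat a pose let the fingers close. It gives the time, the measured TCP pose, the force and the opening at its end, in the units of the state.
- monitor.observe(): the state, without advancing time (a new reading comes with each control period).
- viewer.capture(name): name is "scene" or "top" or "wrist"; returns the picture (420x560x3 uint8, red, green, blue); there is no depth.
- viewer.calibration(name): a dict with "camera_matrix" (3x3 intrinsics, pixels), "origin" and "rotation" of the camera in the world. Camera axes: x right, y up, looking along -z (the intrinsics and any distortion apply to the point x, -y, -z); pixel columns grow to the right and rows downward; lengths in m; the calibration is good to about 2 mm. A picture is of the moment at which its call begins: read the wrist's pose just before it. calibration takes no time and is no camera call; for the wrist camera it gives the pose at the moment of the call.
- workorder.hand_in(): hands the job in, once; it reports no verdict.
Trained networks look in the newest picture that a camera, given by its name, has taken for a name from the list of things; names that differ only in an ending like _2 or _b are one class to them, and where a whole thing is asked for, a point or a joint stands for the part that bears it (a point fixed in the world has none). Each returns a list of dicts, best first, with "conf" (0 to 1); they miss things now and then, are a little off and sometimes report something else, mostly with a low value. They report only what shows in the picture. A call takes as long as a camera call.
- finder.find_in(camera, name): "position" ([x, y, z] in m, in world coordinates, good to about 4 mm: the middle of the surface that is visible of it).
- finder.regions_of(camera, name): "pixels" (420x560 bool, what is visible of it).
- finder.place_of(camera, name): "position" ([x, y, z] in m, in world coordinates, good to about 4 mm: a listed point, or the origin of a listed thing).
The state is a dict: "t": time; "joints": joint angles; "joint_velocities": joint speeds; "tau": joint torques, N m; "position": TCP position; "orientation": TCP orientation; "ft_force": force on the tool from outside, world axes, zero at the start; "wrist_torque": the same for the moment, N m; "finger_gap": finger opening in m.
Only numpy, scipy, OpenCV 4.12 (cv2) and the standard library are available. Lean on these libraries where they do the work, as an engineer would, in place of code of your own. Each camera call takes 0.05 s, during which the arm holds its last target.

TASK

Push the white carrier by its blue push plate along its guide until it is fully home against the stop, with the vial under the ram of the capping press. Then reach down through the yellow-framed window without touching the clear guard anywhere, press the red lever pad all the way down so that the vial's blue cap snaps fully on, hold it down for a good second, let the lever come up again and withdraw. Only push and press: lift nothing, leave the carrier home, do not touch the vial or its cap, and disturb nothing else on the bench.

Things in the scene. Friction and masses are not known exactly. Their poses are not given: they have to be found in the camera images.
- press: bench capping press, fixed: grey base plate 240 x 164 mm, top 14 mm above the worktop, white column at the back. Origin on the worktop under the ram's axis; x points from its front to the column, z up. Two rails (inner faces x = +-23.5 mm, tops 24 mm up) guide the carrier along y, on a runway that sticks out on the +y side to y = 217 mm; the stop is at the -y end, so pushing toward -y goes home
- guard: clear hood fixed on the press, same origin and axes. Spans x -125 to +55 mm, y -78 to +78 mm; roof 182 to 186 mm above the worktop, yellow window frame on it up to 189 mm. Front and right (-y) side closed down to the base, left (+y) side down to 94 mm above the worktop (the carrier passes below). The robot must not touch it
- window (a point): centre of the hand window in the guard's roof, at the height of the top of its yellow frame (189 mm above the worktop). The opening is 90 mm along press x and 90 mm along press y; the frame is 10 mm wide. This point is 60 mm in front (-x) of the ram axis
- lever_pad (a point): centre of the top of the red round lever pad, 36 mm across, under the middle of the window; lever up, it lies 163 mm above the worktop (26 mm below the window frame's top); pressed fully it is 17 mm lower
- lever (a joint): hand lever, rad: 0 = up (sprung, returns by itself), stop at 0.118 fully down. The pad needs about 2 N to start, rising to 7 N as the cap goes on, and then comes against a hard stop
- carrier: loose white sled in the guide, 0.3 kg, 44 mm wide, 195 mm long, slides with about 1 to 2 N. Origin at its underside under the vial's axis, axes as the press's: its y points out along the runway to the blue push plate. Home when this origin is at press y = 0 (against the stop); it starts 40 to 70 mm out
- push_plate (a point): middle of the outer (+y) face of the upright blue push plate of the carrier, 41 mm above the worktop; the plate is 44 mm wide, 8 mm thick and reaches from 16 to 62 mm above the worktop. Push here toward carrier -y. At home it is 170 mm from the ram axis, 92 mm outside the guard
- vial: loose amber glass vial 25 mm in diameter, 50 mm high, standing 14 mm deep in the pocket of the carrier; origin at the centre of its underside
- cap (a joint): blue snap cap on the vial, 21 mm in diameter, m: 0 = resting loose, 6 mm too high; 0.006 = snapped fully on. It stays where it is pressed (about 5 N at the cap)
- done_vial_1: finished vial, capped, standing in the clear tray on the left; bystander, 25 mm in diameter, 52 mm high, origin under it
- done_vial_2: finished vial as done_vial_1; bystander
- done_vial_3: finished vial as done_vial_1; bystander
- specimen_cup_yellow: specimen cup with yellow lid, 51 mm in diameter, 64 mm high, origin under it; bystander
- specimen_cup_white: specimen cup with white lid, 51 mm in diameter, 64 mm high, origin under it; bystander
- bench_timer: white digital bench timer, 39 x 68 x 51 mm, origin under it; bystander

How it is judged:
By the outcome, as a careful person would: the job done as asked, in the order asked, and still so for the second after the job is handed in, with the robot touching nothing.
It also fails if it takes over 56 s, if anything falls off the work surface, if the arm or the gripper's body presses on something with over 40 N, if the wrist force passes 120 N, or if a joint passes its speed limit or range.

## Working session

There is one attempt and no reset: what is moved stays moved. The work goes in short steps, Python scripts to look and compute and a tool call to move; the robot and the scene stay as the last step left them, time stands still between calls to the robot, and variables do not carry over. Pictures are saved under pics/ and viewed, and the job is handed in when it is done.

Besides the shell and the picture viewer there is one more tool, called after "Call:" as name(argument=value, ...) on one line, values as JSON. apply_moves: Moves the arm, as the interface text tells. Its arguments: {"type":"object","properties":{"deltas":{"type":"array"},"grip_force":{"type":"number"}},"required":["deltas"]}

```bash
mkdir -p pics
cat > h.py <<'E'
from cell import monitor, viewer, workorder, finder
import numpy as np, cv2
from scipy.spatial.transform import Rotation as R
np.set_printoptions(precision=4,suppress=True)
def snap(c,n):
    im=viewer.capture(c); cv2.imwrite(f'pics/{n}.png',im[:,:,::-1]); return im
E
python3 - <<'E'
from h import *
s=monitor.observe()
for k,v in s.items(): print(k,np.array(v))
for c in ['scene','top']:
    snap(c,c+'0'); k=viewer.calibration(c); print(c,{a:np.array(b) for a,b in k.items()})
    for n in ['press','window','lever_pad','carrier','push_plate','vial','guard']:
        r=finder.place_of(c,n); print(n,[(np.array(x['position']),round(x['conf'],2)) for x in r[:2]])
E
```

```text
t 0.0
joints [-1.294   0.3992  0.045   1.5379 -0.0187  1.2069 -0.0507]
joint_velocities [-0.0006 -0.0007 -0.0009  0.001  -0.0006 -0.0008  0.0002]
tau [ -0.0009 -47.5127   1.3648 -25.4225   0.0119   0.0095  -0.    ]
position [0.2383 0.6041 0.2413]
orientation [-0.5866 -3.0861  0.0031]
ft_force [ 0.0795  0.5238 -0.2914]
wrist_torque [0.0087 0.0076 0.0323]
finger_gap 0.08563710787045103
scene {'camera_matrix': array([[433.074 ,   0.    , 274.9911],
       [  0.    , 433.074 , 212.3365],
       [  0.    ,   0.    ,   1.    ]]), 'origin': array([0.0068, 0.9405, 0.7213]), 'rotation': array([ 0.3853, -1.4016, -2.2978])}
press [(array([ 0.5748, -0.1678, -0.0005]), 0.79)]
window [(array([ 0.5152, -0.1725,  0.1851]), 0.66)]
lever_pad [(array([0.6032, 0.433 , 0.0041]), 0.54)]
carrier [(array([ 0.5789, -0.124 ,  0.0134]), 0.77), (array([ 0.5743, -0.172 , -0.0029]), 0.67)]
push_plate []
vial [(array([ 0.5752, -0.1323,  0.0214]), 0.47)]
guard [(array([ 0.5772, -0.1772, -0.0012]), 0.9)]
top {'camera_matrix': array([[425.3042,   0.    , 279.8553],
       [  0.    , 425.3042, 203.5232],
       [  0.    ,   0.    ,   1.    ]]), 'origin': array([ 0.4666, -0.0547,  1.7181]), 'rotation': array([ 0.055 , -0.0411, -1.5824])}
press [(array([ 0.5938, -0.461 , -0.0013]), 0.65), (array([ 0.5762, -0.1676,  0.0001]), 0.62)]
window [(array([ 0.5193, -0.1737,  0.1902]), 0.85)]
lever_pad [(array([ 0.5193, -0.1775,  0.1632]), 0.45)]
carrier [(array([ 0.5796, -0.1243,  0.0134]), 0.71)]
push_plate [(array([0.5797, 0.0443, 0.0388]), 0.62)]
vial []
guard []
```

View pics/scene0.png

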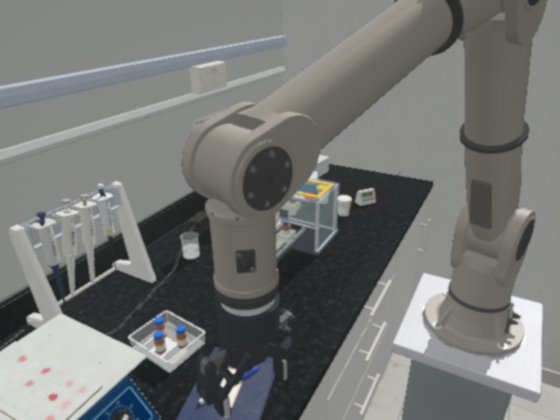

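View pics/top0.png

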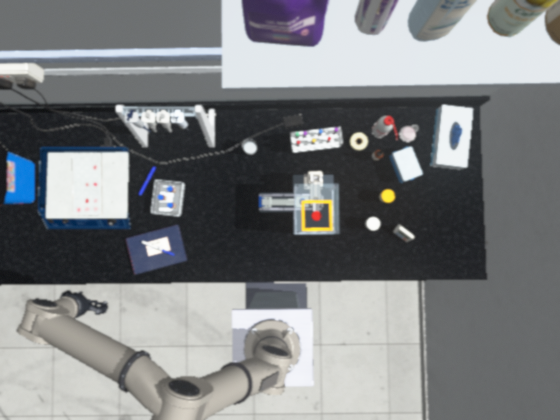

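Run:
```python
from h import *
im=cv2.imread('pics/top0.png'); cv2.imwrite('pics/top0z.png',cv2.resize(im[160:250,240:360],None,fx=6,fy=6,interpolation=cv2.INTER_CUBIC))
snap('wrist','w0'); k=viewer.calibration('wrist'); print(k)
Rm=R.from_rotvec(monitor.observe()['orientation']); print(Rm.as_matrix())
p=monitor.observe()['position']
# target viewing pose: TCP (0.56,0.02,0.33), tool x ->?, down with y along world x
for T in ([[0,1,0],[1,0,0],[0,0,-1]],[[0,-1,0],[-1,0,0],[0,0,-1]]):
    d=Rm.inv()*R.from_matrix(T); print(T,d.as_rotvec(), Rm.inv().apply(np.array([.5,.06,.34])-p)*1000)
```

```text
{'camera_matrix': array([[336.2783,   0.    , 276.9126],
       [  0.    , 336.2783, 211.4862],
       [  0.    ,   0.    ,   1.    ]]), 'origin': array([0.1683, 0.6328, 0.3761]), 'rotation': array([-0.2639, -0.1786,  1.1857])}
[[-0.9302  0.367   0.    ]
 [ 0.367   0.9302  0.0001]
 [-0.      0.0001 -1.    ]]
[[0, 1, 0], [1, 0, 0], [0, 0, -1]] [ 0.0001 -0.      1.195 ] [-443.0897 -410.7207  -97.6861]
[[0, -1, 0], [-1, 0, 0], [0, 0, -1]] [ 0.      0.0001 -1.9465] [-443.0897 -410.7207  -97.6861]
```

View pics/top0z.png

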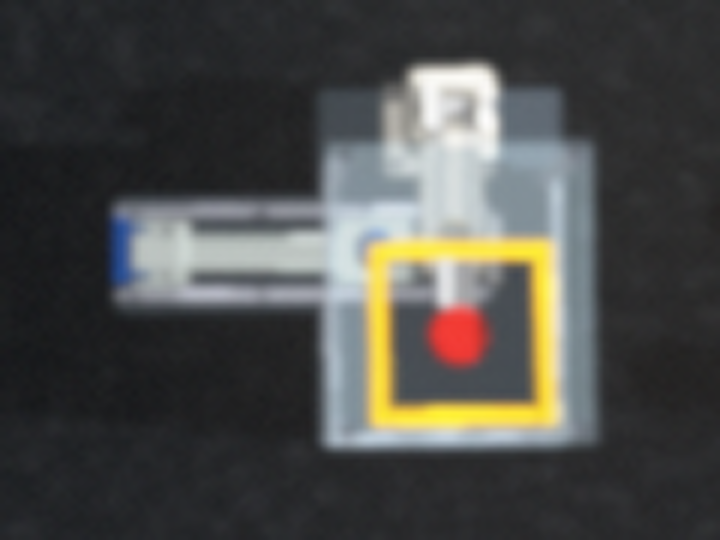

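View pics/w0.png

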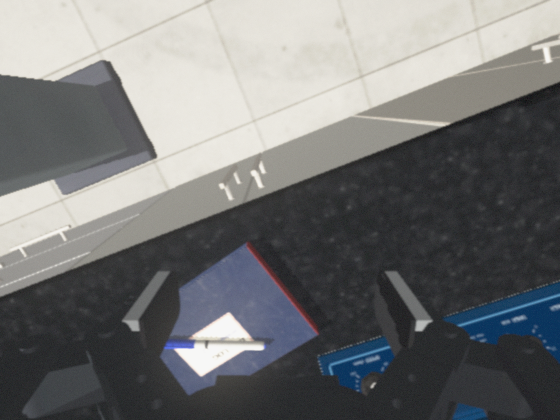

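Run:
```python
from h import *
s=monitor.observe(); Rm=R.from_rotvec(s['orientation'])
print(Rm.inv().apply(np.array([.56,.10,.34])-s['position'])*1000)
k=viewer.calibration('wrist'); print(-R.from_rotvec(k['rotation']).as_matrix()[:,2])
```

```text
[-484.2247 -351.4931  -97.681 ]
[ 0.2748 -0.1092 -0.9553]
```

Call:
apply_moves(deltas=[[0,[-15,-10,-20],[0,0,0.05]],[0,[-45,-33,-40],[0,0,0.12]],[0,[-75,-55,-60],[0,0,0.2]],[0,[-105,-77,-75],[0,0,0.28]],[0,[-135,-99,-90],[0,0,0.36]],[0,[-165,-121,-98],[0,0,0.44]],[0,[-195,-143,-98],[0,0,0.52]],[0,[-225,-165,-98],[0,0,0.6]],[0,[-255,-187,-98],[0,0,0.68]],[0,[-285,-209,-98],[0,0,0.76]],[0,[-312,-228,-98],[0,0,0.82]],[0,[-330,-240,-98],[0,0,0.86]]])

```text
t: 1.85
position: [0.4594, 0.2563, 0.3408]
orientation: [1.828, 2.553, 0.001]
ft_force: [-0.7, -0.8, 0.2]
finger_gap: 0.0001
```

Run:
```python
from h import *
s=monitor.observe(); Rm=R.from_rotvec(s['orientation'])
print(s['t'],s['position'],s['joints'],s['finger_gap'],s['ft_force'])
print(Rm.inv().apply(np.array([.56,.10,.34])-s['position'])*1000)
d=Rm.inv()*R.from_matrix([[0,1,0],[1,0,0],[0,0,-1]]); print(d.as_rotvec())
```

```text
1.85 [0.4594 0.2563 0.3408] [-0.9378  0.1167  0.3851  1.6943 -0.0439  1.3384 -0.2171] 0.00010628224401684255 [-0.6712 -0.8288  0.2018]
[-180.3787   44.9356    1.0226]
[0.0013 0.0006 0.3279]
```

Call:
apply_moves(deltas=[[0,[-25,6,0],[0,0,0.05]],[0,[-55,14,0],[0,0,0.12]],[0,[-85,21,0],[0,0,0.2]],[0,[-115,29,0],[0,0,0.27]],[0,[-145,36,1],[0.001,0,0.31]],[0,[-168,42,1],[0.001,0,0.328]],[0,[-180,45,1],[0.001,0,0.328]],[0,[-180,45,1],[0.001,0,0.328]],[0,[-180,45,1],[0.001,0,0.328]]])

```text
t: 2.6
position: [0.5591, 0.1056, 0.3391]
orientation: [-2.213, -2.228, 0.001]
ft_force: [-0.9, 0.5, -0.0]
finger_gap: 0.0001
```

Run:
```python
from h import *
s=monitor.observe()
print(s['t'],s['position'],s['orientation'],s['joints'],s['ft_force'])
snap('wrist','w1'); k=viewer.calibration('wrist'); print(k['origin'],k['rotation'])
for n in ['press','window','lever_pad','carrier','push_plate','vial','guard']:
    r=finder.place_of('wrist',n); print(n,[(np.array(x['position']),round(x['conf'],2)) for x in r[:2]])
```

```text
2.6 [0.5591 0.1056 0.3391] [-2.213  -2.2279  0.0011] [-0.7105  0.2195  0.5439  1.6039 -0.1165  1.3519 -0.1449] [-0.8869  0.4663 -0.0256]
[0.5584 0.1826 0.4729] [-0.3002  0.001   0.009 ]
press []
window []
lever_pad []
carrier []
push_plate [(array([0.5753, 0.0451, 0.0399]), 0.89)]
vial []
guard []
```

View pics/w1.png

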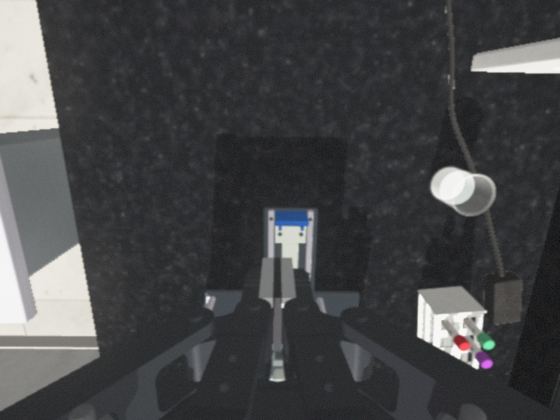

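Run:
```python
from h import *
k=viewer.calibration('top');K=k['camera_matrix'];Rc=R.from_rotvec(k['rotation']).as_matrix();o=np.array(k['origin'])
def ray(u,v,z):
    d=np.array([(u-K[0,2])/K[0,0],-(v-K[1,2])/K[1,1],-1]); d=Rc@d; return o+d*(z-o[2])/d[2]
im=snap('top','top1').astype(int); r,g,b=im[...,0],im[...,1],im[...,2]
def blob(m):
    n,l,st,c=cv2.connectedComponentsWithStats(m.astype(np.uint8)); 
    return [(st[i],c[i],l==i) for i in range(1,n) if st[i][4]>5]
sub=np.zeros(r.shape,bool); sub[160:250,240:360]=1
for nm,m,z in [('y',(r>180)&(g>130)&(b<110)&sub,.188),('red',(r>170)&(g<90)&sub,.163),('blue',(b>r+50)&sub,.062)]:
    for st,c,l in blob(m):
        ys,xs=np.nonzero(l); box=cv2.minAreaRect(np.c_[xs,ys].astype(np.float32))
        print(nm,st,c,box,ray(box[0][0],box[0][1],z),ray(*c,z))
```

```text
y [302 200  30  31 298] [316.349  217.1275] ((316.5, 215.0), (30.0, 29.0), 90.0) [ 0.5173 -0.173   0.188 ] [ 0.5096 -0.1723  0.188 ]
red [312 212   9   9  63] [315.8095 215.5556] ((316.0, 216.0), (8.0, 8.0), 0.0) [ 0.5145 -0.173   0.163 ] [ 0.5161 -0.1724  0.163 ]
blue [259 196   3  11  31] [259.9355 201.1613] ((260.0, 201.0), (10.0, 2.0), 90.0) [0.5788 0.0368 0.062 ] [0.5782 0.037  0.062 ]
```

View pics/top1.png

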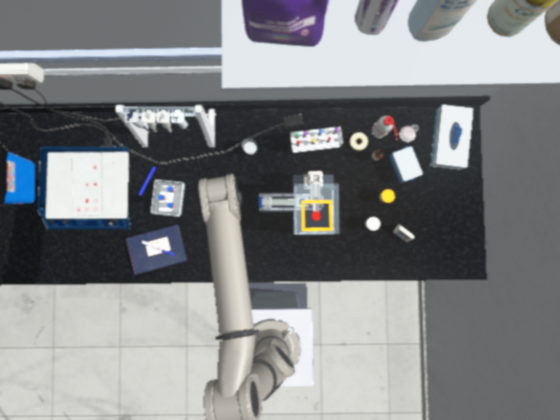

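Call:
apply_moves(deltas=[[0,[-3,4,20],[0,0,0]],[0,[-6,8,50],[0,0,0]],[0,[-9,12,85],[0,0,0]],[0,[-12,18,120],[0,0,0]],[0,[-12,18,155],[0,0,0]],[0,[-12,18,190],[0,0,0]],[0,[-12,18,220],[0,0,0]],[0,[-12,18,248],[0,0,0]],[0,[-12,18,270],[0,0,0]],[0,[-12,18,283],[0,0,0]],[0,[-12,18,289],[0,0,0]],[0,[-12,18,289],[0,0,0]]])

```text
t: 4.05
position: [0.5765, 0.0932, 0.0495]
orientation: [-2.213, -2.228, 0.003]
ft_force: [0.4, 0.2, 0.1]
finger_gap: -0.0004
```

Run:
```python
from h import *
s=monitor.observe(); Rm=R.from_rotvec(s['orientation']);print(Rm.as_matrix())
print(s['t'],s['position'],s['orientation'],s['ft_force'])
snap('wrist','w2'); snap('scene','s2')
for n in ['push_plate']:
    r=finder.place_of('wrist',n); print(n,[(np.array(x['position']),round(x['conf'],2)) for x in r[:2]])
```

```text
[[-0.0072  1.     -0.0025]
 [ 1.      0.0072 -0.0006]
 [-0.0006 -0.0025 -1.    ]]
4.05 [0.5765 0.0932 0.0495] [-2.2125 -2.2284  0.0034] [0.4299 0.1924 0.055 ]
push_plate [(array([0.575 , 0.0453, 0.04  ]), 0.9)]
```

View pics/w2.png

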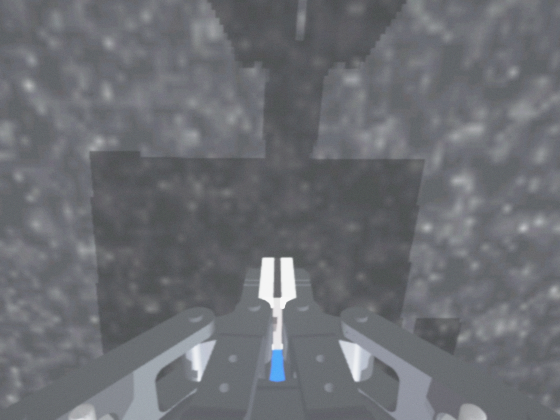

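View pics/s2.png

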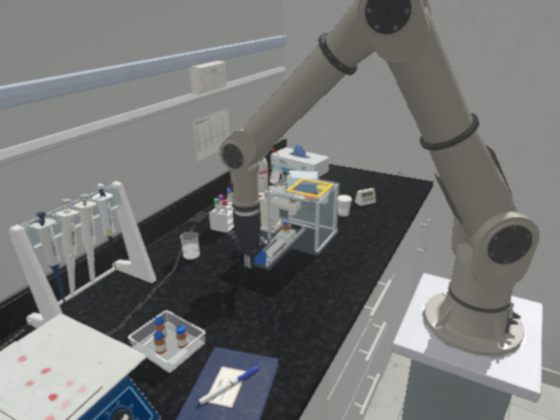

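Call:
apply_moves(deltas=[[0,[-6,0,0],[0,0,0]],[0,[-16,0,0],[0,0,0]],[0,[-25,0,0],[0,0,0]],[0,[-30,0,0],[0,0,0]],[0,[-33,0,0],[0,0,0]],[0,[-36,0,0],[0,0,0]],[0,[-39,0,0],[0,0,0]],[0,[-42,0,0],[0,0,0]],[0,[-46,0,0],[0,0,0]],[0,[-50,0,0],[0,0,0]],[0,[-54,0,0],[0,0,0]],[0,[-58,0,0],[0,0,0]]])

```text
t: 5.2
position: [0.5774, 0.0354, 0.0503]
orientation: [-2.212, -2.229, 0.001]
ft_force: [0.6, 2.2, 0.4]
finger_gap: 0.0003
```

Run:
```python
from h import *
s=monitor.observe()
print(s['t'],s['position'],s['orientation'],s['ft_force'],s['wrist_torque'])
snap('scene','s3');snap('wrist','w3')
for c in ['scene','wrist']:
    r=finder.place_of(c,'push_plate'); print(c,[(np.array(x['position']),round(x['conf'],2)) for x in r[:2]])
im=cv2.imread('pics/s3.png'); cv2.imwrite('pics/s3z.png',cv2.resize(im[150:290,210:360],None,fx=4,fy=4,interpolation=cv2.INTER_CUBIC))
```

```text
5.2 [0.5774 0.0354 0.0503] [-2.2123 -2.2291  0.0006] [0.6151 2.1652 0.3879] [ 0.6537 -0.0163 -0.0205]
scene [(array([0.5778, 0.0231, 0.0428]), 0.98)]
wrist []
```

View pics/s3z.png

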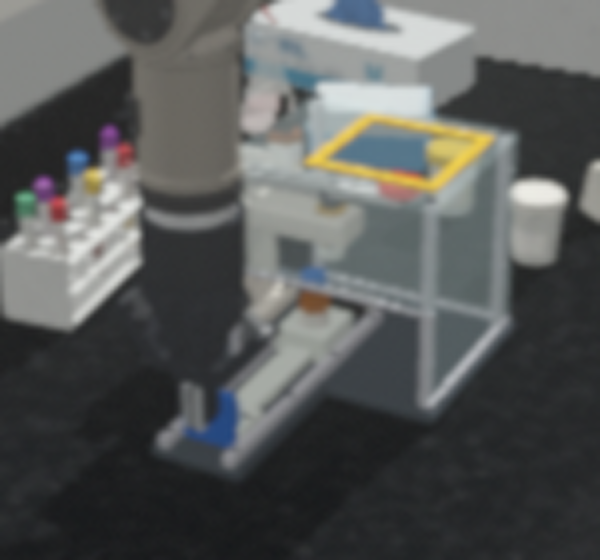

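Call:
apply_moves(deltas=[[0,[-3,0,0],[0,0,0]],[0,[-7,0,0],[0,0,0]],[0,[-11,0,0],[0,0,0]],[0,[-15,0,0],[0,0,0]],[0,[-17,0,0],[0,0,0]],[0,[-19,0,0],[0,0,0]],[0,[-20,0,0],[0,0,0]],[0,[-20,0,0],[0,0,0]]])

```text
t: 6.07
position: [0.5774, 0.0146, 0.0502]
orientation: [-2.214, -2.229, 0.002]
ft_force: [-0.2, 0.9, -1.5]
finger_gap: -0.0002
```

Call:
apply_moves(deltas=[[0,[-1,0,0],[0,0,0]],[0,[-2,0,0],[0,0,0]],[0,[-3,0,0],[0,0,0]],[0,[-4,0,0],[0,0,0]]])

```text
t: 6.4
position: [0.5775, 0.0112, 0.0502]
orientation: [-2.213, -2.229, 0.001]
ft_force: [0.6, 0.6, -0.2]
finger_gap: 0.0002
```

Call:
apply_moves(deltas=[[0,[-1,0,0],[0,0,0]],[0,[-2,0,0],[0,0,0]],[0,[-3,0,0],[0,0,0]],[0,[-3,0,0],[0,0,0]]])

```text
t: 6.73
position: [0.5776, 0.0086, 0.0503]
orientation: [-2.213, -2.229, 0.0]
ft_force: [0.1, 3.2, -0.6]
finger_gap: -0.0003
```

Call:
apply_moves(deltas=[[0,[-1,0,0],[0,0,0]],[0,[-2,0,0],[0,0,0]],[0,[-2,0,0],[0,0,0]]])

```text
t: 6.98
position: [0.5779, 0.0085, 0.0504]
orientation: [-2.211, -2.229, -0.002]
ft_force: [-0.6, 6.4, -0.9]
finger_gap: -0.0004
```

Call:
apply_moves(deltas=[[0,[-1,0,0],[0,0,0]],[0,[-2,0,0],[0,0,0]],[0,[-3,0,0],[0,0,0]],[0,[-3,0,0],[0,0,0]]])

```text
t: 7.32
position: [0.5782, 0.0085, 0.0505]
orientation: [-2.207, -2.229, -0.006]
ft_force: [0.7, 10.5, 0.6]
finger_gap: 0.0001
```

Run:
```python
from h import *
s=monitor.observe()
print(s['t'],s['position'],s['ft_force'],s['wrist_torque'])
snap('scene','s4');
for n in ['push_plate','carrier','vial','cap']:
    r=finder.place_of('scene',n); print(n,[(np.array(x['position']),round(x['conf'],2)) for x in r[:2]])
im=cv2.imread('pics/s4.png'); cv2.imwrite('pics/s4z.png',cv2.resize(im[150:290,210:360],None,fx=4,fy=4,interpolation=cv2.INTER_CUBIC))
```

```text
7.3167 [0.5782 0.0085 0.0505] [ 0.6857 10.5453  0.5953] [ 2.3174 -0.0224 -0.0316]
push_plate [(array([ 0.5776, -0.0007,  0.0395]), 0.87)]
carrier [(array([ 0.5803, -0.1721,  0.0098]), 0.56), (array([ 0.4856, -0.4029,  0.0006]), 0.43)]
vial [(array([ 0.576 , -0.1757,  0.0213]), 0.58), (array([ 0.5767, -0.1705, -0.0016]), 0.47)]Traceback (most recent call last):
  File "<stdin>", line 6, in <module>
ValueError: it knows: bench_timer, carrier, done_vial, guard, lever_pad, press, push_plate, specimen_cup_white, specimen_cup_yellow, vial, window
```

Call:
apply_moves(deltas=[[0,[5,0,0],[0,0,0]],[0,[15,0,0],[0,0,0]],[0,[35,0,0],[0,0,0]],[0,[55,0,-5],[0,0,0]],[0,[65,0,-25],[0,0,0]],[0,[65,0,-55],[0,0,0]],[0,[65,0,-90],[0,0,0]],[0,[65,0,-128],[0,0,0]],[0,[65,0,-166],[0,0,0]],[0,[65,0,-204],[0,0,0]],[0,[65,0,-235],[0,0,0]],[0,[65,0,-250],[0,0,0]]])

```text
t: 8.52
position: [0.5794, 0.0668, 0.3054]
orientation: [2.212, 2.224, 0.008]
ft_force: [1.1, 0.6, 0.3]
finger_gap: 0.0002
```

Run:
```python
from h import *
s=monitor.observe(); Rm=R.from_rotvec(s['orientation'])
print(s['t'],s['position'],s['ft_force'],s['joints'])
print(Rm.inv().apply(np.array([.517,-.173,.30])-s['position'])*1000, (Rm.inv()*R.from_matrix([[0,1,0],[1,0,0],[0,0,-1]])).as_rotvec())
for c in ['scene','top']:
  im=snap(c,c+'5')
  for n in ['push_plate','carrier','vial','window','lever_pad','press','guard']:
    r=finder.place_of(c,n); print(n,[(np.array(x['position']),round(x['conf'],2)) for x in r[:2]])
im=cv2.imread('pics/scene5.png'); cv2.imwrite('pics/s5z.png',cv2.resize(im[150:290,210:360],None,fx=4,fy=4,interpolation=cv2.INTER_CUBIC))
im=cv2.imread('pics/top5.png'); cv2.imwrite('pics/top5z.png',cv2.resize(im[160:250,240:360],None,fx=6,fy=6,interpolation=cv2.INTER_CUBIC))
```

```text
8.5167 [0.5794 0.0668 0.3054] [1.1156 0.5946 0.3346] [-0.6399  0.2648  0.5603  1.6308 -0.1452  1.2812 -0.0495]
[-239.5045  -63.6217    4.8914] [ 0.0067 -0.0002  0.0052]
push_plate [(array([ 0.5803, -0.0032,  0.039 ]), 0.66)]
carrier [(array([ 0.5787, -0.1697,  0.0115]), 0.97)]
vial []
window [(array([ 0.5163, -0.171 ,  0.186 ]), 0.92)]
lever_pad []
press [(array([ 0.5741, -0.1694, -0.0005]), 0.67)]
guard [(array([ 0.5814, -0.1739, -0.0004]), 0.75)]
push_plate [(array([0.5809, 0.0015, 0.0411]), 0.55)]
carrier [(array([ 0.5778, -0.1715,  0.0147]), 0.46)]
vial []
window [(array([ 0.5189, -0.1713,  0.1898]), 0.89)]
lever_pad [(array([ 0.5194, -0.1742,  0.1669]), 0.72)]
press [(array([ 0.5744, -0.1676, -0.0021]), 0.91)]
guard [(array([0.5999, 0.4305, 0.0032]), 0.69)]
```

View pics/s5z.png

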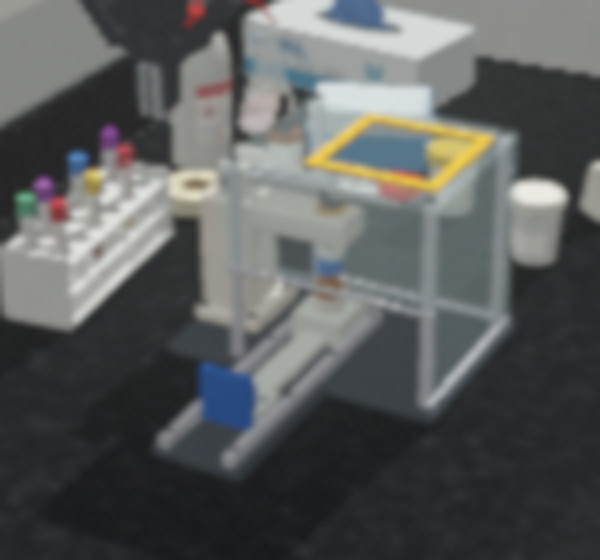

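View pics/top5z.png

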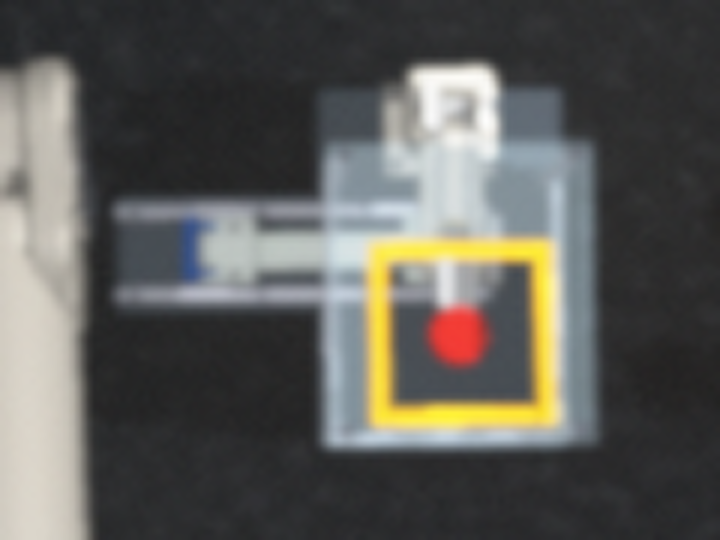

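Call:
apply_moves(deltas=[[0,[-10,-3,0],[0.001,0,0]],[0,[-32,-8,0],[0.002,0,0]],[0,[-60,-15,0],[0.003,0,0]],[0,[-88,-22,0],[0.004,0,0.002]],[0,[-116,-30,0],[0.005,0,0.002]],[0,[-144,-37,0],[0.006,0,0.004]],[0,[-172,-45,0],[0.007,0,0.005]],[0,[-200,-52,0],[0.007,0,0.005]],[0,[-222,-58,0],[0.007,0,0.005]],[0,[-234,-61,0],[0.007,0,0.005]],[0,[-239,-63,0],[0.007,0,0.005]],[0,[-239,-63,0],[0.007,0,0.005]]])

```text
t: 10.32
position: [0.515, -0.1732, 0.3006]
orientation: [-2.219, -2.216, 0.009]
ft_force: [-0.2, 0.2, 0.7]
finger_gap: 0.0002
```

Run:
```python
from h import *
s=monitor.observe(); Rm=R.from_rotvec(s['orientation'])
print(s['t'],s['position'],s['ft_force'],s['joints'])
print(Rm.inv().apply(np.array([.517,-.173,.20])-s['position'])*1000, (Rm.inv()*R.from_matrix([[0,1,0],[1,0,0],[0,0,-1]])).as_rotvec())
snap('wrist','w6'); snap('scene','s6')
for c in ['wrist']:
  for n in ['window','lever_pad','press','guard']:
    r=finder.place_of(c,n); print(n,[(np.array(x['position']),round(x['conf'],2)) for x in r[:2]])
```

```text
10.3167 [ 0.515  -0.1732  0.3006] [-0.242   0.1765  0.6877] [-0.3421  0.2084  0.6921  1.7202 -0.1356  1.27    0.3792]
[  0.2014   2.7503 100.5778] [-0.0078  0.0003 -0.0014]
window []
lever_pad [(array([ 0.5171, -0.1721,  0.1598]), 0.77)]
press [(array([ 0.574 , -0.1734, -0.0041]), 0.83)]
guard [(array([0.5773, 0.0016, 0.0406]), 0.67)]
```

View pics/w6.png

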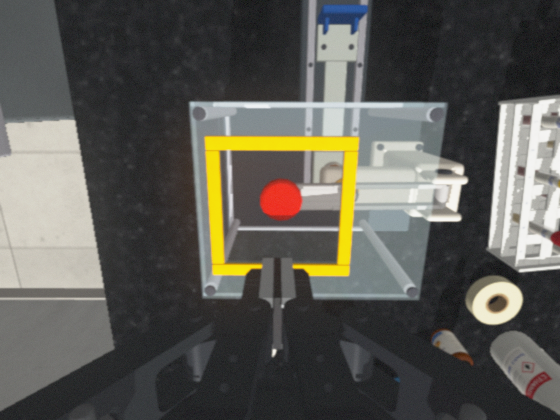

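View pics/s6.png

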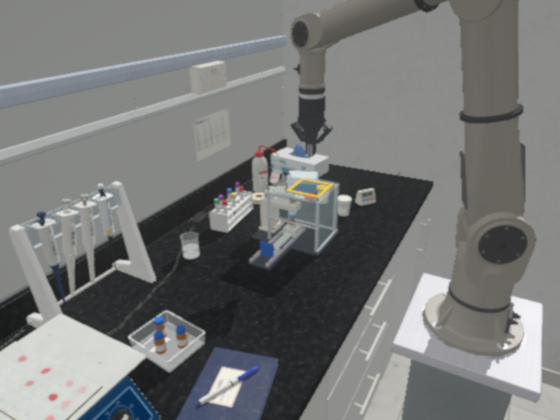

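Run:
```python
from h import *
k=viewer.calibration('wrist');K=k['camera_matrix'];Rc=R.from_rotvec(k['rotation']).as_matrix();o=np.array(k['origin'])
def ray(u,v,z):
    d=np.array([(u-K[0,2])/K[0,0],-(v-K[1,2])/K[1,1],-1]); d=Rc@d; return o+d*(z-o[2])/d[2]
im=cv2.imread('pics/w6.png')[:,:,::-1].astype(int);r,g,b=im[...,0],im[...,1],im[...,2]
m=((r>180)&(g>130)&(b<90)); m[:,:190]=0;m[:,380:]=0;m[:120]=0;m[285:]=0
ys,xs=np.nonzero(m); h=cv2.convexHull(np.c_[xs,ys].astype(np.int32)); q=cv2.approxPolyDP(h,8,True)[:,0]; print(q.tolist())
P=np.array([ray(*p,.189) for p in q]);print(P,P.mean(0))
m=(r>170)&(g<80); m[:,:190]=0;m[:,380:]=0;m[:120]=0;m[285:]=0
ys,xs=np.nonzero(m); print(xs.mean(),ys.mean(),ray(xs.mean(),ys.mean(),.163),ray(xs.min(),ys.mean(),.163),ray(xs.max(),ys.mean(),.163))
```

```text
[[358, 138], [347, 275], [213, 273], [205, 136]]
[[ 0.5731 -0.1147  0.189 ]
 [ 0.5725 -0.2233  0.189 ]
 [ 0.464  -0.2225  0.189 ]
 [ 0.4639 -0.1138  0.189 ]] [ 0.5184 -0.1686  0.189 ]
280.58277027027026 199.11402027027026 [ 0.5184 -0.1672  0.163 ] [ 0.5012 -0.1673  0.163 ] [ 0.5354 -0.1671  0.163 ]
```

Call:
apply_moves(deltas=[[0,[1,1,6],[-0.002,0,0]],[0,[2,2,16],[-0.004,0,0]],[0,[3,3,30],[-0.006,0,0]],[0,[3,3,44],[-0.008,0,0]],[0,[3,3,58],[-0.008,0,0]],[0,[3,3,72],[-0.008,0,0]],[0,[3,3,83],[-0.008,0,0]],[0,[3,3,92],[-0.008,0,0]],[0,[3,3,98],[-0.008,0,0]],[0,[3,3,102],[-0.008,0,0]],[0,[3,3,102],[-0.008,0,0]]])

```text
t: 11.53
position: [0.5179, -0.168, 0.1976]
orientation: [-2.219, -2.223, 0.001]
ft_force: [0.6, 0.7, -0.0]
finger_gap: -0.0002
```

Run:
```python
from h import *
s=monitor.observe()
print(s['t'],s['position'],s['orientation'],s['ft_force'])
snap('wrist','w7'); snap('scene','s7')
a=cv2.imread('pics/w7.png');b=cv2.imread('pics/s7.png')
b=cv2.resize(b[100:240,230:380],None,fx=2.6,fy=2.6,interpolation=cv2.INTER_CUBIC)
b=cv2.resize(b,(390,420)); cv2.imwrite('pics/c7.png',np.hstack([a[:,60:470],b]))
```

```text
11.5333 [ 0.5179 -0.168   0.1976] [-2.2186 -2.2232  0.0012] [ 0.5543  0.6736 -0.0486]
```

View pics/c7.png

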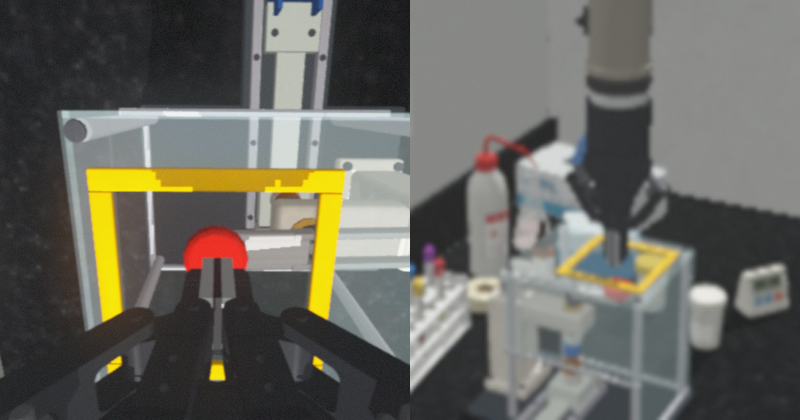

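Call:
apply_moves(deltas=[[0,[0,0,3],[0,0,0]],[0,[0,0,7],[0,0,0]],[0,[0,0,11],[0,0,0]],[0,[0,0,15],[0,0,0]],[0,[0,0,18],[0,0,0]],[0,[0,0,21],[0,0,0]],[0,[0,0,24],[0,0,0]],[0,[0,0,26],[0,0,0]],[0,[0,0,28],[0,0,0]],[0,[0,0,28],[0,0,0]]])

```text
t: 12.47
position: [0.5177, -0.1682, 0.1701]
orientation: [-2.219, -2.223, 0.001]
ft_force: [-2.6, 0.8, 3.1]
finger_gap: -0.0002
```

Run:
```python
from h import *
s=monitor.observe()
print(s['t'],s['position'],s['orientation'],s['ft_force'])
snap('wrist','w8'); snap('scene','s8')
a=cv2.imread('pics/w8.png');b=cv2.imread('pics/s8.png')
b=cv2.resize(b[130:250,260:370],(390,420),interpolation=cv2.INTER_CUBIC); cv2.imwrite('pics/c8.png',np.hstack([a[:,60:470],b]))
```

```text
12.4667 [ 0.5177 -0.1682  0.1701] [-2.2186 -2.2228  0.0012] [-2.5555  0.848   3.0929]
```

View pics/c8.png

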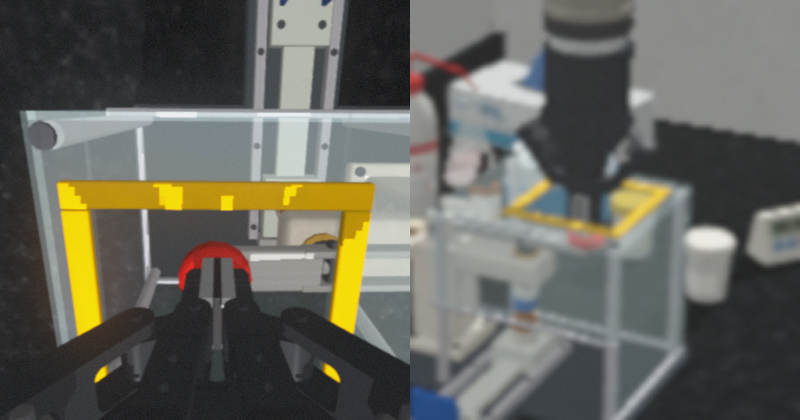

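Call:
apply_moves(deltas=[[0,[0,0,2],[0,0,0]],[0,[0,0,4],[0,0,0]],[0,[0,0,6],[0,0,0]],[0,[0,0,8],[0,0,0]],[0,[0,0,10],[0,0,0]],[0,[0,0,10],[0,0,0]]])

```text
t: 13.07
position: [0.5173, -0.1683, 0.1603]
orientation: [-2.218, -2.222, 0.002]
ft_force: [-4.6, 0.1, 5.4]
finger_gap: 0.0001
```

Call:
apply_moves(deltas=[[0,[0,0,1],[0,0,0]],[0,[0,0,2],[0,0,0]],[0,[0,0,3],[0,0,0]],[0,[0,0,3],[0,0,0]]])

```text
t: 13.4
position: [0.5173, -0.1684, 0.1585]
orientation: [-2.218, -2.222, 0.001]
ft_force: [-7.0, 2.2, 13.9]
finger_gap: -0.0002
```

Call:
apply_moves(deltas=[[0,[0,0,1],[0,0,0]],[0,[0,0,2],[0,0,0]],[0,[0,0,3],[0,0,0]],[0,[0,0,4],[0,0,0]],[0,[0,0,4],[0,0,0]]])

```text
t: 13.82
position: [0.5175, -0.1685, 0.1573]
orientation: [-2.218, -2.221, -0.002]
ft_force: [-12.5, 4.3, 30.9]
finger_gap: 0.0
```

Run:
```python
from h import *
s=monitor.observe()
print(s['t'],s['position'],s['orientation'],s['ft_force'])
snap('wrist','w9'); snap('scene','s9')
a=cv2.imread('pics/w9.png');b=cv2.imread('pics/s9.png')
b=cv2.resize(b[130:250,260:370],(390,420),interpolation=cv2.INTER_CUBIC); cv2.imwrite('pics/c9.png',np.hstack([a[:,60:470],b]))
```

```text
13.8167 [ 0.5175 -0.1685  0.1573] [-2.2177 -2.2206 -0.0022] [-12.5201   4.2628  30.9437]
```

View pics/c9.png

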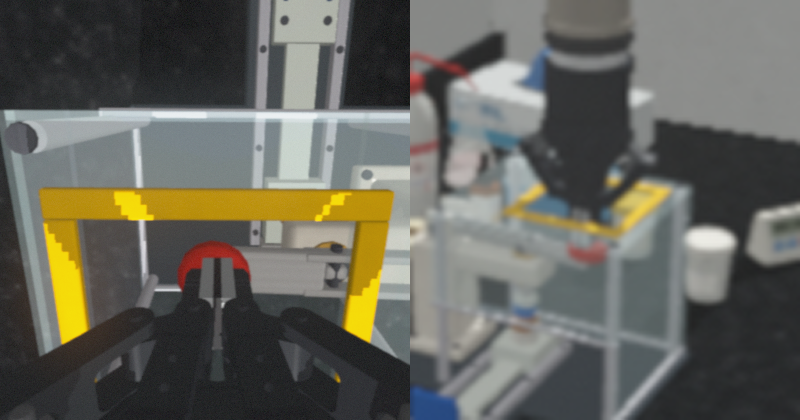

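Call:
apply_moves(deltas=[[0,[0,0,-1],[0,0,0]],[0,[0,0,-1],[0,0,0]],[0,[0,0,-1],[0,0,0]],[0,[0,0,-1],[0,0,0]],[0,[0,0,-1],[0,0,0]],[0,[0,0,-1],[0,0,0]],[0,[0,0,-1],[0,0,0]],[0,[0,0,-1],[0,0,0]],[0,[0,0,-1],[0,0,0]],[0,[0,0,-1],[0,0,0]],[0,[0,0,-1],[0,0,0]],[0,[0,0,-1],[0,0,0]]])

```text
t: 14.92
position: [0.5175, -0.1684, 0.1575]
orientation: [-2.218, -2.221, -0.002]
ft_force: [-12.2, 4.2, 26.9]
finger_gap: -0.0002
```

Call:
apply_moves(deltas=[[0,[0,0,0],[0,0,0]],[0,[0,0,0],[0,0,0]],[0,[0,0,0],[0,0,0]],[0,[0,0,0],[0,0,0]],[0,[0,0,0],[0,0,0]],[0,[0,0,0],[0,0,0]]])

```text
t: 15.42
position: [0.5175, -0.1684, 0.1575]
orientation: [-2.218, -2.221, -0.002]
ft_force: [-11.6, 4.1, 27.0]
finger_gap: -0.0001
```

Call:
apply_moves(deltas=[[0,[0,0,-2],[0,0,0]],[0,[0,0,-4],[0,0,0]],[0,[0,0,-7],[0,0,0]],[0,[0,0,-10],[0,0,0]],[0,[0,0,-13],[0,0,0]],[0,[0,0,-17],[0,0,0]],[0,[0,0,-21],[0,0,0]],[0,[0,0,-26],[0,0,0]],[0,[0,0,-33],[0,0,0]],[0,[0,0,-41],[0,0,0]],[0,[0,0,-50],[0,0,0]],[0,[0,0,-60],[0,0,0]]])

```text
t: 16.42
position: [0.5184, -0.1681, 0.2152]
orientation: [2.219, 2.224, 0.0]
ft_force: [0.6, 0.2, 0.7]
finger_gap: 0.0002
```

Call:
apply_moves(deltas=[[0,[0,0,-12],[0,0,0]],[0,[0,0,-28],[0,0,0]],[0,[0,0,-46],[0,0,0]],[0,[0,0,-64],[0,0,0]],[0,[0,0,-80],[0,0,0]],[0,[15,0,-95],[0,0,0]],[0,[40,0,-105],[0,0,0]],[0,[70,0,-105],[0,0,0]],[0,[100,0,-105],[0,0,0]],[0,[130,0,-105],[0,0,0]],[0,[150,0,-105],[0,0,0]],[0,[160,0,-105],[0,0,0]]])

```text
t: 17.42
position: [0.518, -0.0045, 0.3202]
orientation: [-2.213, -2.229, -0.003]
ft_force: [-0.7, 1.0, -0.7]
finger_gap: 0.0003
```

Call:
apply_moves(deltas=[[0,[20,0,0],[0,0,0]],[0,[50,0,0],[0,0,0]],[0,[80,0,0],[0,0,0]],[0,[100,0,0],[0,0,0]],[0,[110,0,0],[0,0,0]],[0,[110,0,0],[0,0,0]]])

```text
t: 17.92
position: [0.5177, 0.1036, 0.3196]
orientation: [2.215, 2.227, 0.0]
ft_force: [-0.2, -0.4, -0.2]
finger_gap: -0.0001
```

Run:
```python
from h import *
s=monitor.observe()
print(s['t'],s['position'],s['ft_force'])
for c in ['scene','top']:
  snap(c,c+'10')
  for n in ['push_plate','carrier','vial','lever_pad']:
    r=finder.place_of(c,n); print(c,n,[(np.array(x['position']),round(x['conf'],2)) for x in r[:1]])
a=cv2.imread('pics/scene5.png');b=cv2.imread('pics/scene10.png')
f=lambda x:cv2.resize(x[170:270,255:350],(390,420),interpolation=cv2.INTER_CUBIC); cv2.imwrite('pics/c10.png',np.hstack([f(a),f(b)]))
t=[cv2.resize(cv2.imread(f'pics/{x}.png')[150:250,280:420],(395,282),interpolation=cv2.INTER_CUBIC) for x in ('top0','top10')]
cv2.imwrite('pics/t10.png',np.hstack(t))
```

```text
17.9167 [0.5177 0.1036 0.3196] [-0.1767 -0.4244 -0.2477]
scene push_plate [(array([ 0.5815, -0.0038,  0.0384]), 0.98)]
scene carrier [(array([ 0.5781, -0.1714,  0.0096]), 0.66)]
scene vial [(array([ 0.5762, -0.1759,  0.0222]), 0.56)]
scene lever_pad [(array([ 0.577 , -0.1748,  0.0215]), 0.35)]
top push_plate [(array([ 0.5819, -0.0011,  0.0377]), 0.66)]
top carrier [(array([ 0.5792, -0.1747,  0.0144]), 0.62)]
top vial []
top lever_pad [(array([ 0.5162, -0.1753,  0.1629]), 0.71)]
```

View pics/c10.png

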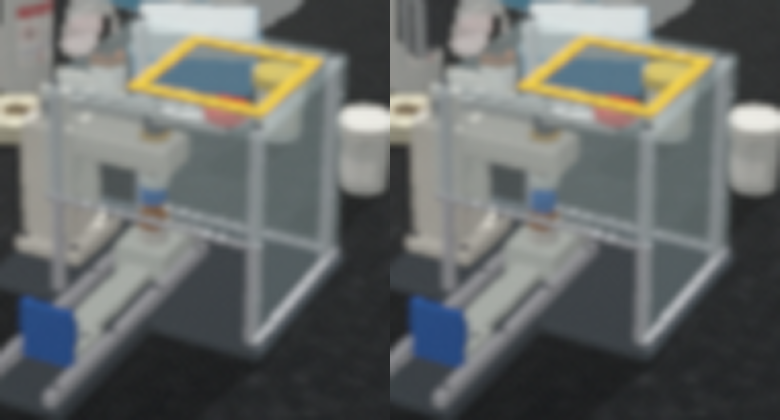

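View pics/t10.png

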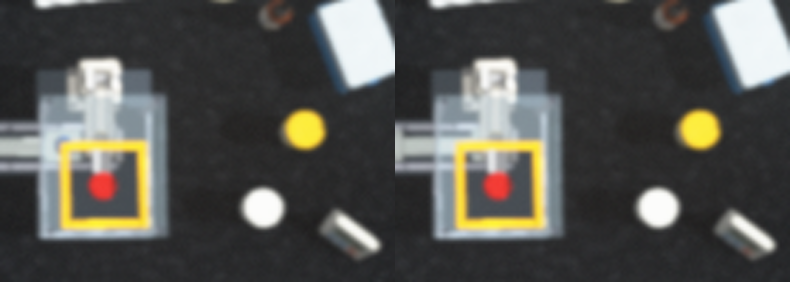

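Run:
```python
from h import *
for n in ['scene5','scene10']:
    im=cv2.imread(f'pics/{n}.png')[:,:,::-1].astype(int); print(n)
    for y in range(210,230): print(y,im[y,289:295].mean(0).round())
```

```text
scene5
210 [147. 150. 145.]
211 [145. 149. 145.]
212 [146. 152. 150.]
213 [144. 152. 151.]
214 [130. 142. 148.]
215 [103. 122. 144.]
216 [ 84. 109. 140.]
217 [ 83. 106. 135.]
218 [ 97. 106. 125.]
219 [116. 106. 101.]
220 [123. 104.  87.]
221 [129. 116. 106.]
222 [137. 130. 127.]
223 [133. 124. 118.]
224 [134. 122. 113.]
225 [145. 140. 134.]
226 [150. 149. 144.]
227 [152. 153. 148.]
228 [159. 162. 156.]
229 [163. 167. 161.]
scene10
210 [148. 150. 145.]
211 [144. 149. 144.]
212 [147. 152. 150.]
213 [145. 153. 150.]
214 [134. 144. 147.]
215 [108. 125. 145.]
216 [ 87. 113. 146.]
217 [ 82. 109. 143.]
218 [ 82. 106. 138.]
219 [ 87. 105. 132.]
220 [104. 106. 119.]
221 [125. 117. 114.]
222 [137. 131. 128.]
223 [133. 124. 118.]
224 [134. 122. 113.]
225 [144. 140. 134.]
226 [150. 149. 144.]
227 [152. 153. 148.]
228 [159. 162. 156.]
229 [163. 167. 162.]
```

```bash
python3 -c "
from h import *
print(workorder.hand_in())"
```

```text
the job is handed in; nothing more can be done
None
```

The carrier is home with the vial under the ram, and the cap looks fully snapped on. The arm is clear of everything, and I handed the job in at about 18 s.

- **Carrier:** I pushed the blue plate with the closed fingers until it stopped. The force then rose to 10.5 N with no further travel. After withdrawing, both cameras put the carrier's origin at y ≈ −0.171 to −0.175 m, against about −0.172 m for the ram axis.
- **Press:** I went down through the middle of the window, with no sign of contact before the pad. The pad met its stop with the TCP at 0.157 m, as the given heights predicted. I held about 27 N for roughly 1.5 s (peak reading 31 N), then let the lever up.
- **Cap:** In before and after pictures from the scene camera, its lower edge sits about 1.7 pixels lower. I estimate that as 6 mm, a full snap, but the top of the cap is hidden by the ram.
- **Lever and bystanders:** The pad is back up in the top picture. The two specimen cups and the timer look unmoved. I did not re-check the tray vials after the press, but the arm passed well above them.
- **Disagreements:** The two views of the window and pad differed by about 4 mm, well within the window's clearance. While pressing there was a side force of up to 12 N along x, which I took to be friction on the pad. At the end the scene camera reported the lever pad at the vial's position, with low confidence. I ignored that, since the picture did not support it.

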